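# Sort the loose things on the desk shelf into their holder and trays

## Task

Tidy the shelf behind the monitor: lay the green and the red battery in the black and grey battery holder, one in each cradle, put the eraser and the box of staples side by side in the cork-lined wooden tray, and put the card reader in the felt-lined tray with the charger. Set everything down right way up and flat on the floor of its tray, nothing on the rim or on top of another thing.

Things in the scene. Friction and masses are not known exactly. Their poses are not given: they have to be found in the camera images.
- desk_shelf: Fixed wood shelf, board 210 mm deep (x, away from the robot), 700 mm long (y, to its left), top 280 mm above the origin, which lies on the desk under its centre. Before it a monitor's screen, along y: x = -0.26, y = -0.50 to 0.13, z = 0.18 to 0.55 m. The arm must reach over it, elbow high, gripper down; first rise to z = 0.5, then swing in round its left end. The window wall is at x = 0.18.
- battery_holder: Fixed black battery holder, grey base, 66 (x) by 108 mm (y), 18 mm tall, origin at the centre of its underside. Two cradles, at y = -25 and +25 mm, for AA cells lying along x: a seated cell's axis is 13.4 mm above the origin. At x = 18 to 26 mm either side, rounded teeth (gap 20 mm, 32 mm at the top, 18 mm up); end walls 58 mm apart. The middle 37 mm is open right across for fingers.
- stationery_tray: Fixed low tray of dark wood lined with light brown cork, empty, 84 mm (its x) by 130 mm (its y); rim 3 mm thick, 12 mm tall; floor 3 mm above the origin, which is the centre of its underside. It is for office supplies: the eraser and the box of staples, side by side.
- gadget_tray: Fixed low white tray lined with grey felt, 84 mm (its x) by 130 mm (its y); rim 3 mm thick, 12 mm tall; floor 3 mm above the origin, which is the centre of its underside. It is for computer gadgets. A white charger cube, 34 mm wide and 32 mm tall, already stands in its +y half, about 37 mm from the tray's centre; the -y half is free, for the card reader.
- green_cell (a point): AA battery, green with a white end, lying on the board, 17 mm thick and 50 mm long. The point lies at the middle of the cell on its axis, 8.4 mm above what it lies on; y runs along the cell. It can roll. Grip it across its middle.
- red_cell (a point): AA battery, red with a yellow end, lying on the board, 17 mm thick and 50 mm long. The point lies at the middle of the cell on its axis, 8.4 mm above what it lies on; y runs along the cell. It can roll. Grip it across its middle.
- eraser: Eraser, white with a blue paper sleeve, 20 mm (its x) by 48 mm (its y), 12 mm tall, origin at the centre of its underside.
- staple_box: Closed teal card box of staples, 36 mm (its x) by 58 mm (its y), 16 mm tall, origin at the centre of its underside. Grip it across x.
- card_reader: Small black memory card reader, 18 mm (its x) by 48 mm (its y), 9 mm tall, origin at the centre of its underside.

How it is judged:
At the end, for the whole second after the job is handed in: Each battery lies seated in its own cradle of the holder (middle within 7 mm along and across, within 0.15 rad, axis under 17 mm up). Eraser and staple box lie flat on the floor of the stationery tray, the card reader on that of the gadget tray (under 6.5 mm up, tilt under 0.1 rad), all at rest (x of green_cell in the frame of battery_holder between -0.007 and 0.007 m and z of green_cell in the frame of battery_holder between 0.008 and 0.017 m and angle between the y axis of each of green_cell, red_cell and the x axis of battery_holder, either way round below 0.15 rad and x of red_cell in the frame of battery_holder between -0.007 and 0.007 m and z of red_cell in the frame of battery_holder between 0.008 and 0.017 m and ((y of green_cell in the frame of battery_holder between 0.018 and 0.032 m and y of red_cell in the frame of battery_holder between -0.032 and -0.018 m) or (y of green_cell in the frame of battery_holder between -0.032 and -0.018 m and y of red_cell in the frame of battery_holder between 0.018 and 0.032 m)) and x of eraser in the frame of stationery_tray between -0.034 and 0.034 m and y of eraser in the frame of stationery_tray between -0.057 and 0.057 m and z of eraser in the frame of stationery_tray between 0 and 0.0065 m and angle between each of eraser, staple_box, card_reader's own z axis and vertical below 0.1 rad and linear speed of each of eraser, staple_box, card_reader below 0.02 m/s and x of staple_box in the frame of stationery_tray between -0.034 and 0.034 m and y of staple_box in the frame of stationery_tray between -0.057 and 0.057 m and z of staple_box in the frame of stationery_tray between 0 and 0.0065 m and x of card_reader in the frame of gadget_tray between -0.034 and 0.034 m and y of card_reader in the frame of gadget_tray between -0.057 and 0.057 m and z of card_reader in the frame of gadget_tray between 0 and 0.0065 m); the robot touches nothing.
It also fails if it takes over 112 s, if anything falls off the work surface, if the arm or the gripper's body presses on something with over 40 N, if the wrist force passes 120 N, or if a joint passes its speed limit or range.

## Robot

A 6-joint arm with a two-finger parallel gripper is mounted at the origin on the work surface; the furniture and walls round the work are solid. World frame = base frame: x ahead of the robot, y to its left, z up, the work surface at z = 0. Lengths are in m, angles in rad, forces in N, time in s.
With the tool pointing down it reaches from about 0.35 to 0.85 m from the base axis. Payload 8.1 kg.
Tool frame: the origin (TCP) lies midway between the tips of the shut fingers; the grasp point (between the pads) lies 19 mm behind it (robot.grip_point_offset is the distance from the TCP to the grasp point, in m); z points along the fingers, y is the line along which they close (so a half turn about z gives the same grasp; the last joint's range is limited). The gripper opens to 93 mm and grips with 3 to 60 N. Pads are 15 mm wide; open, the fingers measure 128 mm over their backs; the gripper's body (75 mm by 188 mm) begins 65 mm behind the grasp point.
Start: joints at [1.083, 0.13, 1.488, -0, 1.523, -0.085], TCP at [0.235, 0.552, 0.219] pointing down, gripper open.
Joint ranges: [-2.96, 2.96], [-0.89, 2.26], [0.02, 2.5], [-1.34, 4.48], [0, 2.73], [-2.66, 2.66]. Speed limits (rad/s): [2.39, 2.39, 2.79, 3.14, 3.14, 3.14].

## Interface

Orientations are given as a rotation vector (axis times angle).
In Python, from plant import robot, read_camera, job gives the robot as it stands.
- The arm moves only by the shell command python3 -m inch 'ROWS' [FORCE]. ROWS is JSON, one flat list of numbers, 5 for each row, row after row: the shift along the world's x, y, z in mm, then the turn about the world's z in degrees, then the opening in per cent of the stroke, from 0 (shut) to 100 (fully open). In form: [dx, dy, dz, yaw, hand, dx, dy, dz, yaw, hand, ...]. A call has 1 to 10 rows; each row is the pose to reach, as a shift and turn from the pose commanded when the call began; what a row does not reach only later rows make up. A row lasts 1/12 s, in which the tool goes at most 41.7 mm and 7.16 degrees, less where a joint would pass 70% of its speed; a pose out of reach is approached as far as the arm can. A call with a gripper value outside its range is refused whole. The fingers move at their own pace and stop on an object; FORCE is the grip in N (left out, the last holds). Time passes only in rows, so rows that repeat a pose let the fingers close. It gives the time, the measured TCP pose, the force, the opening and the grip force at its end, in the units of the state.
- robot.read_state(): the state, without advancing time (a new reading comes with each control period).
- read_camera(name): name is "scene" or "side" or "wrist"; returns a dict with "image" (420x560x3 uint8, blue, green, red), "K" (3x3 intrinsics, pixels), "extrinsics" (4x4, takes a point from world to camera coordinates); the wrist camera has in their place "mount" (4x4, takes a point from camera to tool coordinates, whose origin is the TCP and whose axes are the flange's). Camera axes: x right, y down, z forward; pixel columns grow to the right and rows downward; lengths in m; the calibration is good to about 2 mm. The wrist camera is an equidistant fisheye: a pixel r from the principal point sees the ray r / f radians off the axis. A picture is of the moment at which its call begins: read the wrist's pose just before it. There is no depth.
- job.close_job(): hands the job in; it is judged then, once.
The state is a dict: "t": time; "q": joint angles; "dq": joint speeds; "joint_torque": joint torques, N m; "tool_pos": TCP position; "orientation": TCP orientation; "force": force on the tool from outside, world axes, zero at the start; "wrist_torque": the same for the moment, N m; "opening": finger opening in m; "gripper_force": force on a finger pad.
Only numpy, scipy, OpenCV 4.12 (cv2) and the standard library are available. Lean on these libraries where they do the work, as an engineer would, in place of code of your own. Each camera call takes 0.05 s, during which the arm holds its last target. There are 200 camera calls.

## Working session

There is one attempt and no reset: what is moved stays moved. The work goes in short steps, Python scripts to look and compute and a shell command to move; the robot and the scene stay as the last step left them, time stands still between calls to the robot, and variables do not carry over. Pictures are saved under pics/ and viewed, at most 14 in all, crops included, and the job is handed in when it is done.

```bash
ls; mkdir -p pics
python3 - <<'E'
from plant import robot, read_camera
import cv2,numpy as np
s=robot.read_state();print(s)
print(robot.grip_point_offset)
for n in("scene","side","wrist"):
    c=read_camera(n);cv2.imwrite(f"pics/{n}0.png",c["image"]);np.set_printoptions(precision=4,suppress=True)
    print(n,c["K"],c.get("extrinsics"),c.get("mount"))
E
```

```text
pics
{'t': 0.0, 'q': array([ 1.08261659e+00,  1.31159652e-01,  1.48929956e+00,  7.73858751e-06,
        1.52299664e+00, -8.54219048e-02]), 'dq': array([ 0.00124503, -0.00151609, -0.00033352,  0.00059224,  0.00070827,
        0.00089517]), 'joint_torque': array([ 1.55712689e-03, -5.59861887e+01, -4.91751981e+01,  7.69927120e-02,
        3.57653957e-02, -1.06527025e-04]), 'tool_pos': array([0.23488986, 0.55148047, 0.21757722]), 'orientation': array([-6.28276580e-01, -3.07758137e+00,  2.80324534e-03]), 'force': array([ 0.31433124, -0.17996917, -0.01326179]), 'wrist_torque': array([0.04676759, 0.04839752, 0.01271953]), 'gripper_force': 0.0, 'opening': 0.09297868813217443}
0.0188
scene [[461.9605   0.     277.4827]
 [  0.     461.9605 220.9066]
 [  0.       0.       1.    ]] [[ 0.4459 -0.895   0.0067 -0.0457]
 [-0.6793 -0.3433 -0.6487  0.5575]
 [ 0.5829  0.2847 -0.7611  0.6176]
 [ 0.      0.      0.      1.    ]] None
side [[402.758    0.     275.9401]
 [  0.     402.758  203.7233]
 [  0.       0.       1.    ]] [[-0.8519 -0.5236  0.0115  0.5699]
 [-0.2363  0.3649 -0.9006  0.2041]
 [ 0.4673 -0.7699 -0.4346  0.8438]
 [ 0.      0.      0.      1.    ]] None
wrist [[325.1923   0.     280.3819]
 [  0.     325.1923 206.0168]
 [  0.       0.       1.    ]] None [[ 0.001  -0.9576 -0.2882  0.0796]
 [ 1.      0.001   0.0001 -0.0014]
 [ 0.0002 -0.2882  0.9576 -0.1666]
 [ 0.      0.      0.      1.    ]]
```

View pics/scene0.png

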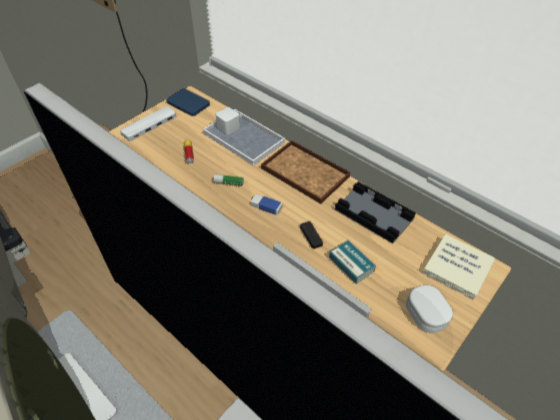

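View pics/side0.png

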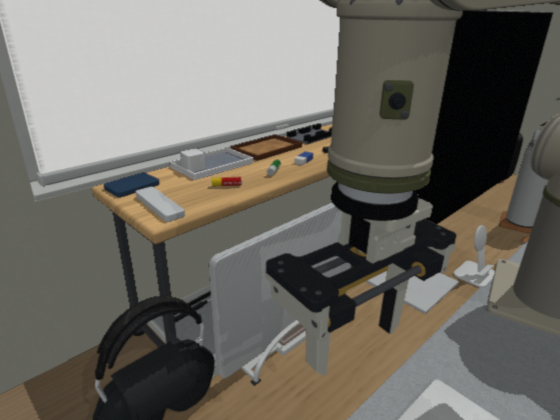

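The scene camera shows all the things: trays at (245,135) and (306,170), holder (375,212), red (188,152), green (230,181), eraser (267,204), reader (311,235), staples (352,260). I'll enlarge it to read closer.

```bash
python3 - <<'E'
import cv2
i=cv2.imread("pics/scene0.png")
for n,(x,y) in {"cA":(100,85),"cB":(235,125)}.items():
    cv2.imwrite(f"pics/{n}.png",cv2.resize(i[y:y+150,x:x+200],None,fx=4,fy=4,interpolation=cv2.INTER_CUBIC))
E
cat > h.py <<'E'
import numpy as np, cv2
from plant import robot, read_camera
np.set_printoptions(precision=4,suppress=True)
def scene_pt(K,E,uv,z):
    uv=np.atleast_2d(uv).astype(float); R=E[:3,:3];c=-R.T@E[:3,3]
    d=np.c_[uv,np.ones(len(uv))]@np.linalg.inv(K).T@R
    return c+d*((z-c[2])/d[:,2])[:,None]
def wrist_pt(cam,pos,rv,uv,z):
    uv=np.atleast_2d(uv).astype(float);K=cam["K"];M=cam["mount"]
    a=(uv-K[:2,2])/K[0,0];r=np.hypot(a[:,0],a[:,1]);
    k=np.where(r>1e-9,np.sin(r)/np.maximum(r,1e-9),1)
    d=np.c_[a*k[:,None],np.cos(r)]
    R=cv2.Rodrigues(np.array(rv))[0]
    d=d@(R@M[:3,:3]).T; c=pos+R@M[:3,3]
    return c+d*((z-c[2])/d[:,2])[:,None]
E
```

```text
(no output)
```

View pics/cA.png

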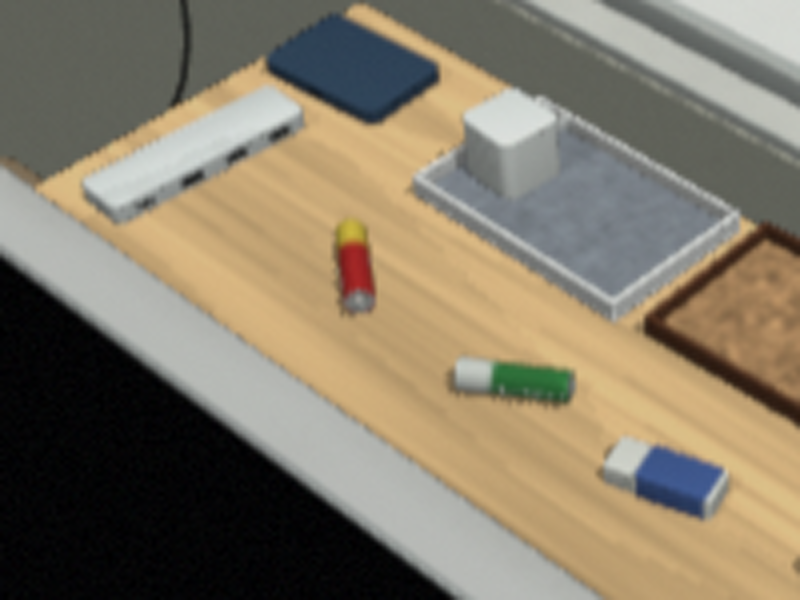

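View pics/cB.png

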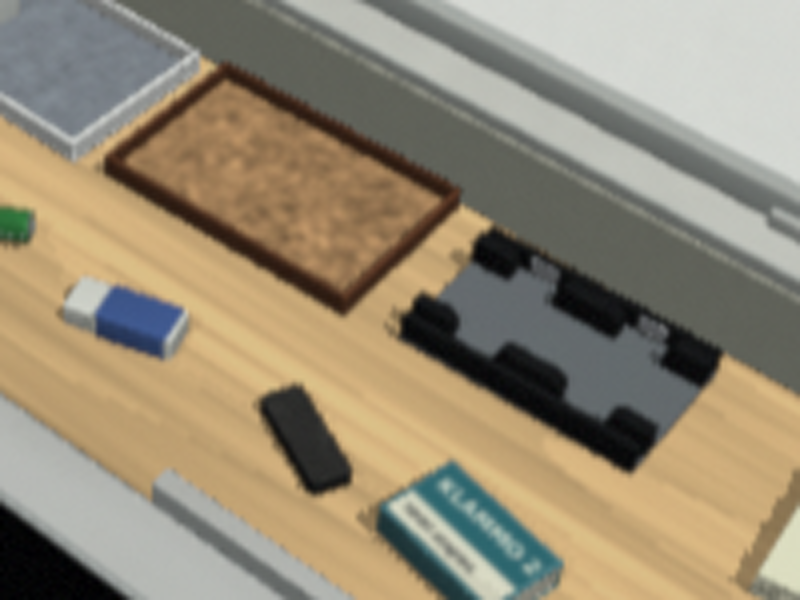

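Run:
```python
from h import *
c=read_camera("scene");K,E=c["K"],c["extrinsics"]
A=lambda l:np.array(l,float)/4+[99.6,84.6]
B=lambda l:np.array(l,float)/4+[234.6,124.6]
def rep(n,p,z):
    P=scene_pt(K,E,p,z)[:,:2]; d=np.diff(P,axis=0)
    print(n,"mean",P.mean(0),"len",np.hypot(*d.T),"ang",np.degrees(np.arctan2(d[:,1],d[:,0])));print("   ",P.tolist() if n=="shelf" else "")
rep("red",A([[351,222],[358,305]]),.2884)
rep("green",A([[455,376],[573,385]]),.2884)
rep("gadget",A([[416,178],[545,98],[739,213],[614,303]]),.292)
rep("stat",B([[107,158],[228,67],[459,190],[343,300]]),.292)
rep("eraser",B([[78,280],[188,312],[167,345],[63,310]]),.290)
rep("reader",B([[262,402],[298,388],[350,470],[314,490]]),.286)
rep("holder",B([[402,325],[480,235],[720,350],[633,465]]),.29)
rep("staple",B([[380,505],[453,463],[562,563]]),.296)
rep("shelf",np.array([[108,130],[189,86],[503,267],[440,352]]),.28)
```

```text
red mean [0.5314 0.3928] len [0.0564] ang [-143.2529]
    
green mean [0.4991 0.292 ] len [0.0499] ang [-69.2818]
    
gadget mean [0.6132 0.3255] len [0.0832 0.1263 0.0817] ang [ -15.7278 -106.124   164.5511]
    
stat mean [0.5788 0.187 ] len [0.0805 0.1245 0.0829] ang [ -14.7789 -103.048   166.8701]
    
eraser mean [0.4801 0.2116] len [0.0477 0.0195 0.0454] ang [ -84.838  -178.8035   92.5281]
    
reader mean [0.4572 0.122 ] len [0.0159 0.0438 0.0168] ang [ -36.7517 -129.7569  150.6006]
    
holder mean [0.5432 0.0523] len [0.0624 0.1079 0.0721] ang [ -9.265  -99.3494 169.3366]
    
staple mean [0.4444 0.0546] len [0.0343 0.0561] ang [ -29.1048 -116.1171]
    
shelf mean [0.5296 0.2064] len [0.1981 0.6848 0.1788] ang [ -16.0505 -105.12    163.609 ]
    [[0.5190384495634791, 0.5654074914984292], [0.7094276252371776, 0.510632706084679], [0.530792652074898, -0.15050245089361539], [0.3593021843731109, -0.10005928646460596]]
```

Crops show: red cell (351,222)–(358,305) in A, green (455,376)–(573,385), eraser, reader and staple box as measured; sizes agree with those given to a few mm. The shelf is centred near (0.52, 0.207), yaw about -15.5°. Now I rise, then swing in.

```bash
python3 -m inch '[0,0,282,0,60, 0,0,282,0,60, 0,0,282,0,60, 0,0,282,0,60, 0,0,282,0,60, 0,0,282,0,60, 0,0,282,0,60, 40,0,282,0,60, 80,0,282,0,60, 120,0,282,0,60]' && python3 -m inch '[40,-5,0,-7,60, 80,-20,0,-14,60, 110,-45,0,-21,60, 130,-80,0,-28,60, 145,-115,0,-35,60, 155,-150,0,-42,60, 160,-190,0,-46,60, 165,-230,0,-46,60, 165,-270,0,-46,60, 165,-270,0,-46,60]'
```

```text
t: 1.03
tool_pos: [0.3559, 0.5523, 0.5021]
orientation: [0.625, 3.078, 0.004]
force: [-0.2, 0.8, -0.7]
opening: 0.0558
gripper_force: 0.0
t: 1.87
tool_pos: [0.5208, 0.2757, 0.5012]
orientation: [1.788, 2.581, -0.002]
force: [-0.0, 0.2, -0.1]
opening: 0.0554
gripper_force: 0.0
```

View now.

```bash
cat >> h.py <<'E'
def snap(name):
    s=robot.read_state();c=read_camera("wrist");cv2.imwrite(f"pics/{name}.png",c["image"])
    np.savez(f"pics/{name}.npz",K=c["K"],mount=c["mount"],pos=s["tool_pos"],rv=s["orientation"])
def W(name,uv,z):
    d=np.load(f"pics/{name}.npz");return wrist_pt(d,d["pos"],d["rv"],uv,z)
E
python3 - <<'E'
from h import *
snap("w1")
i=cv2.imread("pics/w1.png");cv2.imwrite("pics/w1b.png",cv2.resize(i,(800,600),interpolation=cv2.INTER_CUBIC))
E
```

```text
(no output)
```

View pics/w1b.png

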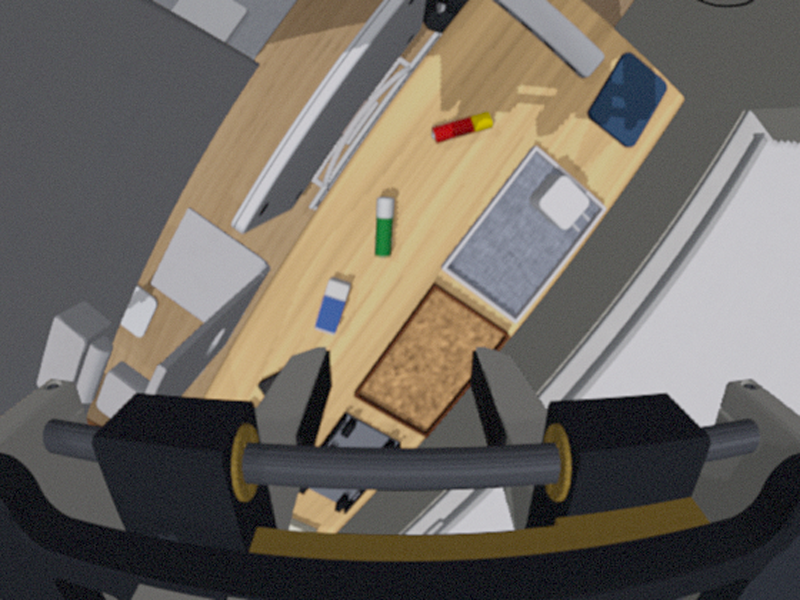

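Run:
```python
from h import *
def rep(n,p,z):
    P=W("w1",np.array(p,float)*.7-.15,z)[:,:2]; d=np.diff(P,axis=0)
    print(n,"mean",P.mean(0),"len",np.hypot(*d.T),"ang",np.degrees(np.arctan2(d[:,1],d[:,0])))
rep("red",[[433,134],[493,121]],.2884)
rep("green",[[385,199],[384,254]],.2884)
rep("eraser",[[330,279],[350,284],[337,331],[317,326]],.292)
rep("gadget",[[536,145],[604,207],[515,321],[441,268]],.292)
rep("stat",[[438,283],[508,338],[423,434],[357,392]],.292)
```

```text
red mean [0.5306 0.3915] len [0.0504] ang [34.7597]
green mean [0.5    0.2919] len [0.046] ang [-70.7905]
eraser mean [0.482  0.2135] len [0.0175 0.0445 0.0181] ang [   6.0014  -86.2283 -173.8804]
gadget mean [0.6128 0.328 ] len [0.081  0.1273 0.0819] ang [ -16.4434 -105.2926  165.2885]
stat mean [0.5812 0.1907] len [0.0815 0.1243 0.0773] ang [ -17.6438 -105.8434  163.5629]
```

```bash
python3 -c "
from h import *
s=robot.read_state();print(s['t'],s['tool_pos'],s['q'],s['dq'])"
python3 -m inch '[-21,10,-40,0,50, -21,10,-80,0,45, -21,10,-120,0,45, -21,10,-150,0,45, -21,10,-170,0,45, -21,10,-170,0,45]'
```

```text
1.9167 [0.5206 0.2785 0.5012] [ 0.4048  0.1837  0.9132 -0.0006  2.0441  0.0442] [ 0.0634  0.0407 -0.0457  0.0245 -0.0062  0.037 ]
t: 2.42
tool_pos: [0.4967, 0.2921, 0.3241]
orientation: [-1.777, -2.585, 0.013]
force: [-0.7, -0.4, -0.3]
opening: 0.0418
gripper_force: 0.0
```

```bash
python3 -m inch '[1,0,-15,0,45, 1,0,-30,0,45, 1,0,-40,0,45, 1,0,-46,0,45, 1,0,-48,0,45, 1,0,-48,0,45, 1,0,-48,0,0, 1,0,-48,0,0, 1,0,-48,0,0, 1,0,-48,0,0]' 20; python3 -m inch '[0,0,0,0,0, 0,0,0,0,0]' 20
```

```text
t: 3.25
tool_pos: [0.5004, 0.2921, 0.2833]
orientation: [1.781, 2.587, 0.001]
force: [-0.1, 0.8, -0.1]
opening: 0.0196
gripper_force: 0.0
t: 3.42
tool_pos: [0.5004, 0.2921, 0.2831]
orientation: [1.781, 2.588, 0.001]
force: [0.0, -0.3, 2.7]
opening: 0.0163
gripper_force: 19.7
```

```bash
python3 -m inch '[0,0,30,0,0, 0,0,70,0,0, 0,0,110,0,0, 5,-30,140,0,0, 10,-65,140,0,0, 20,-105,140,0,0, 30,-145,140,0,0, 35,-185,140,0,0, 40,-225,140,0,0, 45,-265,140,0,0]' && python3 -m inch '[2,-35,0,0,0, 5,-60,0,0,0, 5,-60,0,0,0, 5,-60,0,0,0]'
python3 - <<'E'
from h import *
snap("w2")
i=cv2.imread("pics/w2.png");cv2.imwrite("pics/w2b.png",cv2.resize(i,(800,600),interpolation=cv2.INTER_CUBIC))
E
```

```text
t: 4.25
tool_pos: [0.545, 0.0251, 0.4227]
orientation: [1.781, 2.588, 0.0]
force: [1.2, 0.5, -0.6]
opening: 0.0165
gripper_force: 19.7
t: 4.58
tool_pos: [0.5501, -0.0343, 0.4223]
orientation: [-1.785, -2.585, 0.0]
force: [0.4, 0.2, -0.3]
opening: 0.016
gripper_force: 19.7
```

View pics/w2b.png

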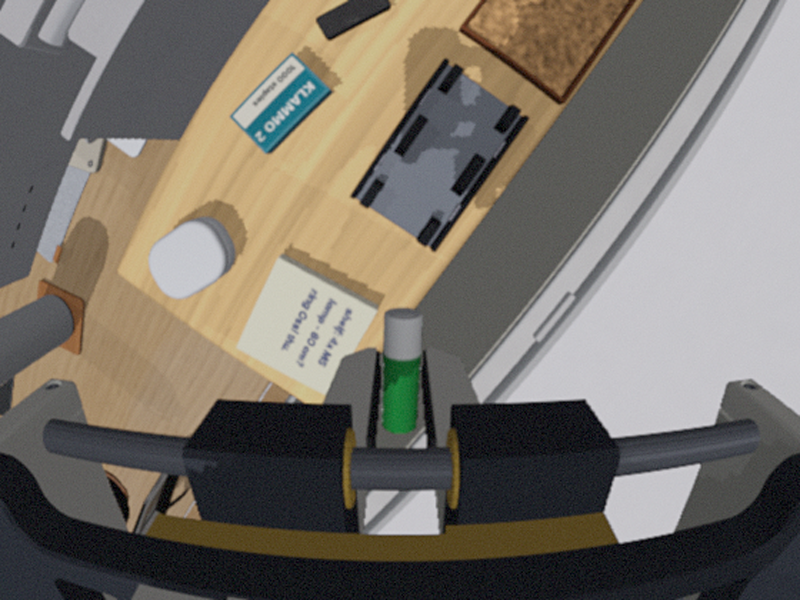

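Run:
```python
from h import *
def rep(n,p,z):
    P=W("w2",np.array(p,float)*.7-.15,z)[:,:2]; d=np.diff(P,axis=0)
    print(n,"mean",P.mean(0),"len",np.hypot(*d.T),"ang",np.degrees(np.arctan2(d[:,1],d[:,0])))
rep("walls",[[447,60],[526,118],[436,248],[353,196]],.296)
rep("midteeth",[[411,135],[469,175]],.297)
rep("endteeth",[[452,77],[511,118],[431,230],[372,191]],.297)
rep("staple",[[293,54],[331,86],[268,149],[232,117]],.296)
z=W("w2",[[0,0]],.3)
s=np.load("pics/w2.npz");print(s["pos"])
rep("cell",[[402,313],[402,431]],s["pos"][2]+.0053)
```

```text
walls mean [0.5441 0.051 ] len [0.0616 0.1024 0.0625] ang [ -14.0704 -102.7107  168.312 ]
midteeth mean [0.5437 0.0505] len [0.044] ang [-13.2659]
endteeth mean [0.5442 0.0519] len [0.0449 0.0883 0.0447] ang [ -12.5844 -103.6198  167.0574]
staple mean [0.4365 0.049 ] len [0.0334 0.0564 0.0333] ang [ -22.0879 -116.1042  157.6571]
[ 0.5501 -0.0343  0.4223]
cell mean [ 0.5512 -0.0365] len [0.0515] ang [-69.1269]
```

Picture: holder's wall corners at (447,60),(526,118),(436,248),(353,196); all three fits agree on (0.544, 0.051), yaw -13°. The cell sits centred in the fingers.

```bash
python3 -m inch '[-12,30,0,7,0, -12,60,-20,14,0, -12,60,-40,21,0, -12,60,-60,28,0, -12,60,-75,35,0, -12,60,-90,42,0, -12,60,-90,49,0, -12,60,-90,56,0, -12,60,-90,56,0, -12,60,-90,56,0]'; python3 -m inch '[0,0,0,0,0, 0,0,0,0,0]'
python3 - <<'E'
from h import *
s=robot.read_state();print(s["tool_pos"],2*np.degrees(np.arctan2(s["orientation"][1],s["orientation"][0]))-90)
snap("w3")
i=cv2.imread("pics/w3.png");cv2.imwrite("pics/w3b.png",cv2.resize(i[120:420,80:480],(800,600),interpolation=cv2.INTER_CUBIC))
E
```

```text
t: 5.47
tool_pos: [0.5381, 0.0284, 0.3329]
orientation: [0.361, 3.12, 0.0]
force: [-0.1, 0.0, -0.4]
opening: 0.0161
gripper_force: 19.7
t: 5.63
tool_pos: [0.5383, 0.0275, 0.333]
orientation: [0.361, 3.12, 0.0]
force: [-0.3, 0.6, 0.3]
opening: 0.0159
gripper_force: 19.7
[0.5383 0.0275 0.333 ] 76.79427062253589
```

View pics/w3b.png

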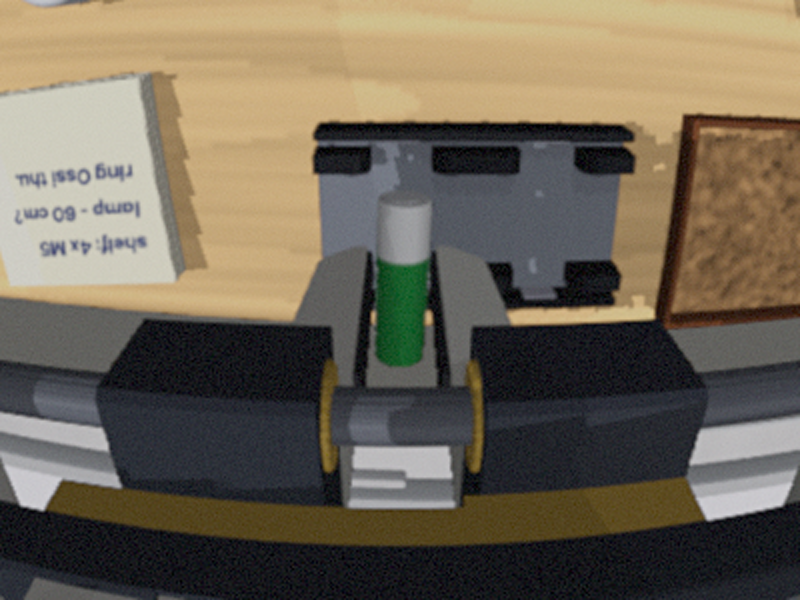

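Run:
```python
from h import *
p=lambda u,v:[80+u/2-.25,120+v/2-.25]
y=np.array([.225,.974]);x=np.array([.974,-.225]);t=np.array([.5383,.0275])
for n,q,z in [("wall outer top L",p(316,126),.298),("R",p(633,127),.298),("tooth gapL",p(371,148),.298),("gapR",p(433,148),.298),("farwall",p(614,303),.298),("cell near",p(404,195),.333+.0053+.004),("cell far",p(400,362),.333+.0053+.004)]:
    P=W("w3",[q],z)[0,:2]-t;print(n,P@x,P@y)
```

```text
wall outer top L -0.03480772581908799 -0.028555507868697306
R -0.034797397794838106 0.0753851051836051
tooth gapL -0.027467108034635895 -0.011068596192403968
gapR -0.027418465382951496 0.008785062152260272
farwall 0.030485669565239112 0.07580596555766143
cell near -0.026603947896155427 -0.0006856369670730997
cell far 0.02391757203783648 -0.0018687328845763732
```

```bash
python3 -m inch '[0,0,-15,0,0, 0,0,-28,0,0, 0,0,-36,0,0, 0,0,-40,0,0, 0,0,-42,0,0, 0,0,-44,0,0, 0,0,-44,0,0, 0,0,-44,0,0]'
```

```text
t: 6.35
tool_pos: [0.5384, 0.027, 0.2891]
orientation: [0.358, 3.12, 0.0]
force: [0.5, -0.0, 0.5]
opening: 0.0162
gripper_force: 19.7
```

```bash
python3 -m inch '[0,0,-1,0,0, 0,0,-1,0,34, 0,0,-1,0,34, 0,0,-1,0,34, 0,0,-1,0,34, 0,0,10,0,34, 0,0,40,0,34, 0,0,80,0,34, 0,0,120,0,34]' && python3 -m inch '[0,40,0,6,45, 0,80,0,12,45, 0,120,0,18,45, 0,160,0,24,45, 0,200,0,30,45, -2,240,0,36,45, -4,280,0,42,45, -6,320,0,48,45, -7,350,-10,48,45, -7,364,-40,48,45]' && python3 -m inch '[0,0,-30,0,45, 0,0,-45,0,45, 0,0,-45,0,45, 0,0,-45,0,45]'
python3 - <<'E'
from h import *
s=robot.read_state();print(s["tool_pos"],2*np.degrees(np.arctan2(s["orientation"][1],s["orientation"][0]))-90)
snap("w4")
i=cv2.imread("pics/w4.png");cv2.imwrite("pics/w4b.png",i)
E
```

```text
t: 7.1
tool_pos: [0.5374, 0.027, 0.4099]
orientation: [-0.358, -3.119, 0.0]
force: [1.5, 1.1, 1.1]
opening: 0.0315
gripper_force: 0.0
t: 7.93
tool_pos: [0.5312, 0.3959, 0.374]
orientation: [-0.946, 2.987, 0.005]
force: [0.5, -0.2, 0.7]
opening: 0.0413
gripper_force: 0.0
t: 8.27
tool_pos: [0.5308, 0.3908, 0.3235]
orientation: [0.942, -2.995, 0.001]
force: [0.2, 0.1, 0.4]
opening: 0.0417
gripper_force: 0.0
[0.5308 0.3908 0.3235] -235.07360161807634
```

View pics/w4b.png

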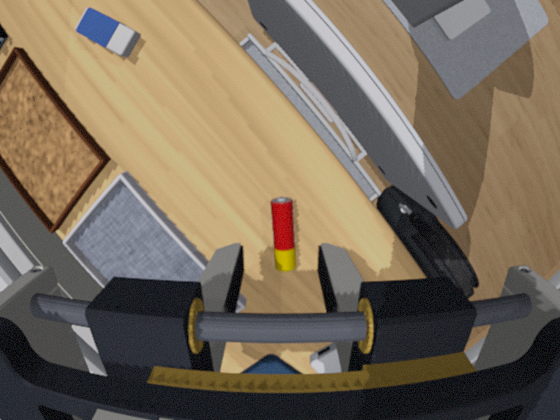

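Run:
```python
from h import *
P=W("w4",[[282,199],[286,271]],.2884)[:,:2];print(P,P.mean(0),np.degrees(np.arctan2(*(P[1]-P[0])[::-1])),np.hypot(*(P[1]-P[0])))
```

```text
[[0.5103 0.376 ]
 [0.5513 0.4082]] [0.5308 0.3921] 38.15199679280908 0.0522058981058181
```

```bash
python3 -m inch '[0,1,-20,1,45, 0,1,-34,1,45, 0,1,-40,1,45, 0,1,-40,1,45, 0,1,-40,1,0, 0,1,-40,1,0, 0,1,-40,1,0, 0,1,-40,1,0, 0,1,-40,1,0, 0,1,-40,1,0]' 20; python3 -m inch '[0,0,0,0,0, 0,0,40,0,0, 0,0,80,0,0, 0,0,90,0,0, 2,-40,90,-6,0, 4,-80,90,-12,0, 6,-120,90,-18,0, 8,-160,90,-24,0, 10,-200,90,-30,0, 12,-240,90,-36,0]'; python3 -c "
from h import *
s=robot.read_state();print(s['tool_pos'],2*np.degrees(np.arctan2(s['orientation'][1],s['orientation'][0]))-90)"
```

```text
t: 9.15
tool_pos: [0.5315, 0.3922, 0.2847]
orientation: [-0.968, 2.987, 0.001]
force: [0.9, -0.1, 4.4]
opening: 0.016
gripper_force: 19.9
t: 9.98
tool_pos: [0.5428, 0.1503, 0.3735]
orientation: [0.01, 3.142, -0.0]
force: [0.9, -0.4, -0.6]
opening: 0.0163
gripper_force: 19.9
[0.5428 0.1503 0.3735] 89.64611791612256
```

```bash
python3 -m inch '[3,-35,0,-6,0, 7,-70,0,-12,0, 7,-75,-20,-13,0, 7,-75,-40,-13,0, 7,-75,-40,-13,0, 7,-75,-40,-13,0]'
python3 - <<'E'
from h import *
s=robot.read_state();print(s["tool_pos"],2*np.degrees(np.arctan2(s["orientation"][1],s["orientation"][0]))-90)
snap("w5")
i=cv2.imread("pics/w5.png");cv2.imwrite("pics/w5b.png",cv2.resize(i[120:420,80:480],(800,600),interpolation=cv2.INTER_CUBIC))
E
```

```text
t: 10.48
tool_pos: [0.5494, 0.0769, 0.3325]
orientation: [-0.358, -3.118, 0.001]
force: [0.1, 0.2, 0.5]
opening: 0.0162
gripper_force: 19.9
[0.5494 0.0769 0.3325] -283.08772036672326
```

View pics/w5b.png

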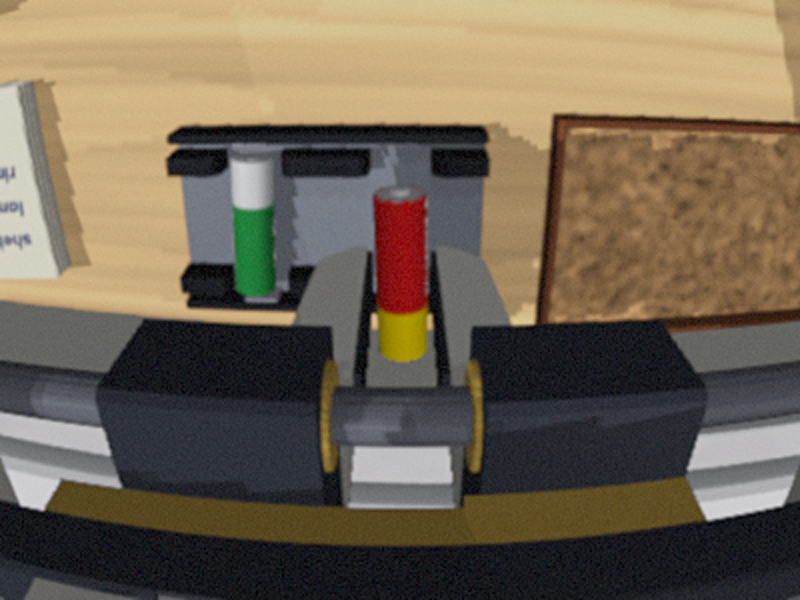

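```bash
python3 -m inch '[0,-1,-15,0,0, 0,-1,-28,0,0, 0,-1,-36,0,0, 0,-1,-40,0,0, 0,-1,-42,0,0, 0,-1,-43,0,0, 0,-1,-43,0,0, 0,-1,-43,0,0]' && python3 -m inch '[0,0,-1,0,0, 0,0,-1,0,34, 0,0,-1,0,34, 0,0,-1,0,34, 0,0,-1,0,34, 0,0,10,0,34, 0,0,40,0,34, 0,0,80,0,34]' && python3 -m inch '[-10,20,20,-7,45, -20,40,20,-14,45, -30,60,20,-21,45, -40,80,20,-28,45, -50,100,20,-35,45, -60,120,20,-42,45, -68,137,20,-49,45, -68,137,0,-56,45, -68,137,-20,-63,45, -68,137,-40,-70,45]' && python3 -m inch '[0,0,-5,-3,45, 0,0,-5,-3,45, 0,0,-5,-3,45]'
python3 - <<'E'
from h import *
s=robot.read_state();print(s["tool_pos"],2*np.degrees(np.arctan2(s["orientation"][1],s["orientation"][0]))-90)
snap("w6")
i=cv2.imread("pics/w6.png");cv2.imwrite("pics/w6b.png",i)
E
```

```text
t: 11.2
tool_pos: [0.5504, 0.076, 0.2913]
orientation: [0.358, 3.12, 0.0]
force: [-0.7, 0.6, -0.4]
opening: 0.0163
gripper_force: 19.9
t: 11.87
tool_pos: [0.5486, 0.0759, 0.3686]
orientation: [-0.357, -3.115, 0.002]
force: [0.1, -0.4, -0.1]
opening: 0.0317
gripper_force: 0.0
t: 12.7
tool_pos: [0.4823, 0.2136, 0.3314]
orientation: [2.088, 2.346, 0.003]
force: [0.4, 0.1, -0.2]
opening: 0.0418
gripper_force: 0.0
t: 12.95
tool_pos: [0.4822, 0.213, 0.3264]
orientation: [2.141, 2.298, 0.0]
force: [0.0, -0.8, 0.7]
opening: 0.0418
gripper_force: 0.0
[0.4822 0.213  0.3264] 4.049333124986632
```

View pics/w6b.png

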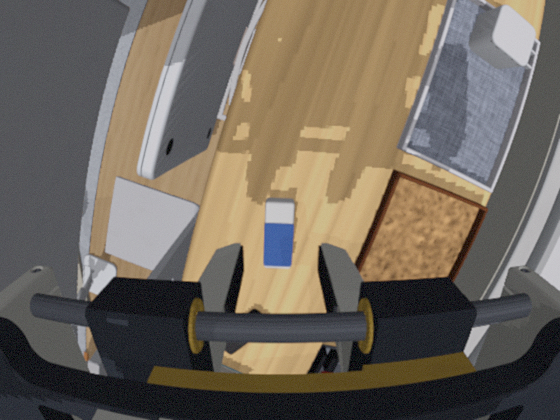

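```bash
python3 -m inch '[-1,0,-20,0,45, -1,0,-36,0,45, -1,0,-43,0,45, -1,0,-45,0,45, -1,0,-45,0,0, -1,0,-45,0,0, -1,0,-45,0,0, -1,0,-45,0,0, -1,0,-45,0,0, -1,0,-45,0,0]' 15; python3 -m inch '[0,0,0,0,0, 0,0,0,0,0, 0,0,20,0,0, 0,0,50,0,0, 0,0,60,0,0, 0,0,60,0,0]'; python3 -c "
from h import *
s=robot.read_state();print(s['tool_pos'],2*np.degrees(np.arctan2(s['orientation'][1],s['orientation'][0]))-90)"
```

```text
t: 13.83
tool_pos: [0.4816, 0.2131, 0.2817]
orientation: [2.144, 2.296, 0.002]
force: [-0.8, 0.5, 4.9]
opening: 0.0188
gripper_force: 14.9
t: 14.33
tool_pos: [0.4825, 0.2134, 0.344]
orientation: [2.142, 2.294, 0.008]
force: [-0.0, -0.0, -0.2]
opening: 0.0192
gripper_force: 14.9
[0.4825 0.2134 0.344 ] 3.9244213405133763
```

```bash
python3 -m inch '[35,3,0,-7,0, 70,6,0,-14,0, 99,10,0,-19,0, 99,10,-10,-19,0, 99,10,-25,-19,0, 99,10,-25,-19,0, 99,10,-25,-19,0]'
python3 - <<'E'
from h import *
s=robot.read_state();print(s["tool_pos"],2*np.degrees(np.arctan2(s["orientation"][1],s["orientation"][0]))-90)
snap("w7")
i=cv2.imread("pics/w7.png");cv2.imwrite("pics/w7b.png",i)
E
```

```text
t: 14.92
tool_pos: [0.579, 0.2227, 0.313]
orientation: [-2.492, -1.91, 0.006]
force: [-0.6, -0.5, -0.1]
opening: 0.0191
gripper_force: 14.9
[0.579  0.2227 0.313 ] -375.04553400040714
```

View pics/w7b.png

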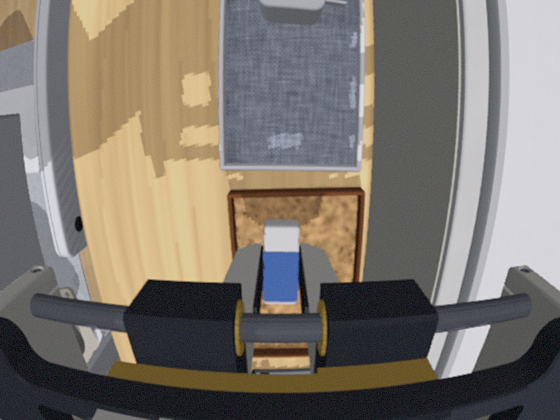

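Run:
```python
from h import *
a=np.radians(-15);x=np.array([np.cos(a),np.sin(a)]);y=np.array([-x[1],x[0]])
P=W("w7",[[229,189],[363,187],[221,166],[361,168]],.292)[:,:2]
t=np.load("pics/w7.npz")["pos"][:2]
for p in P: print(p,(p-t)@x,(p-t)@y)
```

```text
[0.5585 0.2624] -0.030087566759387244 0.03307029809706037
[0.6368 0.243 ] 0.050630220975952 0.03456248102941086
[0.558  0.2771] -0.034377399368157105 0.04710375959907511
[0.638  0.2547] 0.048679674082076144 0.046202648604816814
```

```bash
python3 -m inch '[5,-3,-2,0,0, 5,-3,-14,0,0, 5,-3,-23,0,0, 5,-3,-28,0,0, 5,-3,-30,0,0, 5,-3,-30,0,0, 5,-3,-30,0,0]'; python3 -c "
from h import *
s=robot.read_state();print(s['tool_pos'],s['force'])"
```

```text
t: 15.55
tool_pos: [0.585, 0.22, 0.2855]
orientation: [-2.494, -1.911, 0.0]
force: [-0.3, -0.3, 0.8]
opening: 0.0188
gripper_force: 15.0
[0.585  0.22   0.2855] [-0.2592 -0.3037  0.7582]
```

```bash
python3 -m inch '[0,0,-1,0,0, 0,0,-1,0,26, 0,0,-1,0,26, 0,0,-1,0,26, 0,0,10,0,26, 0,0,40,0,26, 0,0,80,0,40, 0,0,115,0,60]' && python3 -m inch '[-25,-30,0,-5,70, -50,-60,0,-11,70, -75,-90,0,-11,70, -100,-120,0,-11,70, -125,-145,0,-11,70, -147,-170,-10,-11,70, -147,-170,-40,-11,70, -147,-170,-70,-11,70, -147,-170,-70,-11,70, -147,-170,-70,-11,70]'
python3 - <<'E'
from h import *
s=robot.read_state();print(s["tool_pos"],2*np.degrees(np.arctan2(s["orientation"][1],s["orientation"][0]))-90)
snap("w8")
i=cv2.imread("pics/w8.png");cv2.imwrite("pics/w8b.png",i)
E
```

```text
t: 16.22
tool_pos: [0.5847, 0.2198, 0.4029]
orientation: [-2.494, -1.911, 0.0]
force: [1.1, 0.1, 1.5]
opening: 0.0332
gripper_force: 0.0
t: 17.05
tool_pos: [0.4373, 0.0499, 0.3304]
orientation: [-2.664, -1.662, 0.003]
force: [-0.0, -0.5, 1.0]
opening: 0.0652
gripper_force: 0.0
[0.4373 0.0499 0.3304] -386.0888704972578
```

View pics/w8b.png

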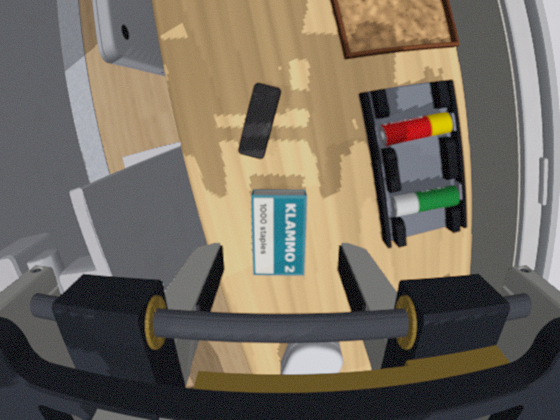

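```bash
python3 - <<'E'
from h import *
for n,p,z in [("box",[[252,191],[306,191],[304,275],[253,275]],.296),("reader",[[258,83],[281,91],[263,158],[239,152]],.288)]:
    P=W("w8",p,z)[:,:2]; d=np.diff(P,axis=0)
    print(n,P.mean(0),np.hypot(*d.T),np.degrees(np.arctan2(d[:,1],d[:,0])))
E
python3 -m inch '[1,0,-20,0,70, 1,0,-36,0,70, 1,0,-45,0,70, 1,0,-48,0,70, 1,0,-48,0,0, 1,0,-48,0,0, 1,0,-48,0,0, 1,0,-48,0,0, 1,0,-48,0,0, 1,0,-48,0,0]' 15; python3 -m inch '[0,0,0,0,0, 0,0,0,0,0, 0,0,20,0,0, 0,0,50,0,0, 0,0,80,0,0, 0,0,80,0,0]'
```

```text
box [0.4364 0.0484] [0.0345 0.0606 0.0358] [ -26.0003 -115.8074  154.1077]
reader [0.4584 0.1205] [0.0154 0.0448 0.0161] [ -46.0794 -131.1039  139.2721]
t: 17.93
tool_pos: [0.4395, 0.05, 0.2835]
orientation: [2.665, 1.663, 0.002]
force: [-1.4, -0.3, 4.2]
opening: 0.0373
gripper_force: 15.0
t: 18.43
tool_pos: [0.4407, 0.05, 0.3687]
orientation: [2.662, 1.661, 0.011]
force: [0.9, 0.1, 0.1]
opening: 0.0373
gripper_force: 15.0
```

```bash
python3 -m inch '[0,15,10,7,0, 10,30,10,14,0, 25,45,10,21,0, 45,60,10,28,0, 60,75,10,35,0, 75,90,10,42,0, 90,105,10,49,0, 110,119,10,56,0, 125,119,10,63,0, 135,119,10,70,0]'; python3 -m inch '[0,0,-10,7,0, 0,0,-20,14,0, 0,0,-30,21,0, 0,0,-40,28,0, 0,0,-40,31,0, 0,0,-40,31,0, 0,0,-40,31,0]'
python3 - <<'E'
from h import *
s=robot.read_state();print(s["tool_pos"],2*np.degrees(np.arctan2(s["orientation"][1],s["orientation"][0]))-90)
snap("w9")
i=cv2.imread("pics/w9.png");cv2.imwrite("pics/w9b.png",cv2.resize(i[120:420,80:480],(800,600),interpolation=cv2.INTER_CUBIC))
E
```

```text
t: 19.27
tool_pos: [0.5751, 0.1698, 0.371]
orientation: [-1.218, -2.894, 0.002]
force: [-0.2, 0.6, -0.6]
opening: 0.0369
gripper_force: 15.0
t: 19.85
tool_pos: [0.574, 0.1689, 0.3321]
orientation: [-0.416, -3.113, 0.0]
force: [0.5, -0.2, -1.0]
opening: 0.0375
gripper_force: 15.0
[0.574  0.1689 0.3321] -285.20450495788043
```

View pics/w9b.png

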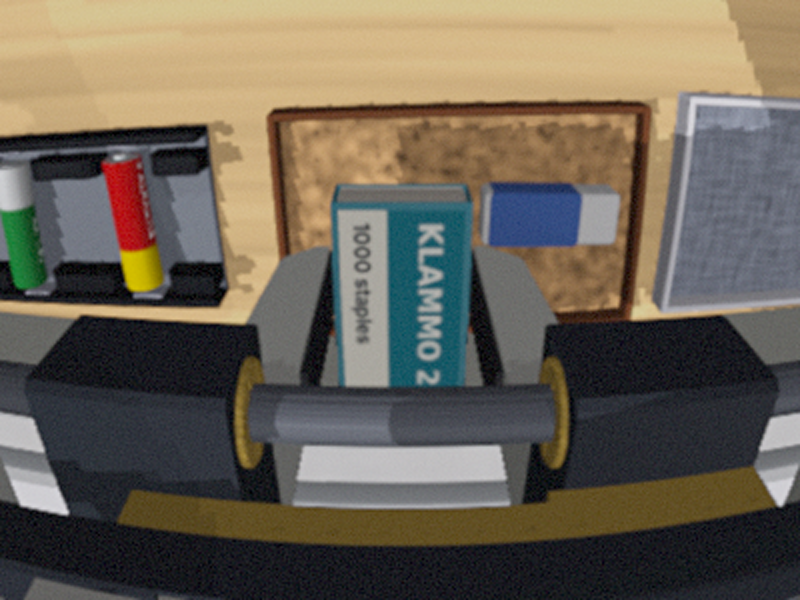

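Run:
```python
from h import *
a=np.radians(-15);x=np.array([np.cos(a),np.sin(a)]);y=np.array([-x[1],x[0]])
q=lambda u,v:[80+u/2-.25,120+v/2-.25]
t=np.load("pics/w9.npz")["pos"];z=t[2]
for n,p,h in [("rim near L outer",q(268,113),.292),("rim near R outer",q(650,104),.292),("rim far R outer",q(632,318),.292),("rim R mid outer",q(641,215),.292),("rim L mid out",q(276,240),.292),("eraser near end top",q(484,190),.295),("eraser near end top",q(489,243),.295),("eraser end bot",q(482,200),.283),("eraserR",q(616,190),.295),("boxL",q(336,207),z-.0035+.016),("boxR",q(471,203),z-.0035+.016)]:
    P=W("w9",[p],h)[0,:2]-t[:2];print(n,P@x,P@y)
```

```text
rim near L outer -0.03815528487821954 -0.04513028997654837
rim near R outer -0.041693102362841815 0.08296891936134365
rim far R outer 0.04025765964287369 0.08606574605722245
rim R mid outer -0.0016697777429816284 0.08376612879182846
rim L mid out 0.006791273125485462 -0.04511270836236962
eraser near end top -0.012425983992487122 0.025998781972582923
eraser near end top 0.006660817576909545 0.028482912159403094
eraser end bot -0.004751233394753635 0.0270227058776994
eraserR -0.012118009225207749 0.07208019483271452
boxL -0.024374811891109818 -0.01785806685399355
boxR -0.025361156377005915 0.016207605048836383
```

Cells seated and eraser flat; but the right finger could land on the eraser's end here, so I turn the box to lie along the tray instead.

```bash
python3 -m inch '[0,-5,0,-7,0, 0,-5,0,-14,0, 0,-5,0,-21,0, 0,-5,0,-28,0, 0,-5,0,-35,0, 0,-5,0,-42,0, 0,-5,0,-49,0, 0,-5,0,-56,0, 0,-5,0,-63,0, 0,-5,0,-70,0]'; python3 -m inch '[0,0,-5,-7,0, 0,0,-10,-14,0, 0,0,-15,-19,0, 0,0,-20,-19,0, 0,0,-20,-19,0, 0,0,-20,-19,0]'
python3 - <<'E'
from h import *
s=robot.read_state();print(s["tool_pos"],2*np.degrees(np.arctan2(s["orientation"][1],s["orientation"][0]))-90)
snap("w10")
i=cv2.imread("pics/w10.png");cv2.imwrite("pics/w10b.png",cv2.resize(i[120:420,80:480],(800,600),interpolation=cv2.INTER_CUBIC))
E
```

```text
t: 20.73
tool_pos: [0.5744, 0.164, 0.3331]
orientation: [2.133, 2.306, 0.001]
force: [-0.7, -0.3, -1.1]
opening: 0.037
gripper_force: 15.0
t: 21.23
tool_pos: [0.5741, 0.164, 0.3125]
orientation: [-2.475, -1.935, 0.0]
force: [-0.4, 0.1, -0.3]
opening: 0.037
gripper_force: 15.0
[0.5741 0.164  0.3125] -373.94548704593853
```

View pics/w10b.png

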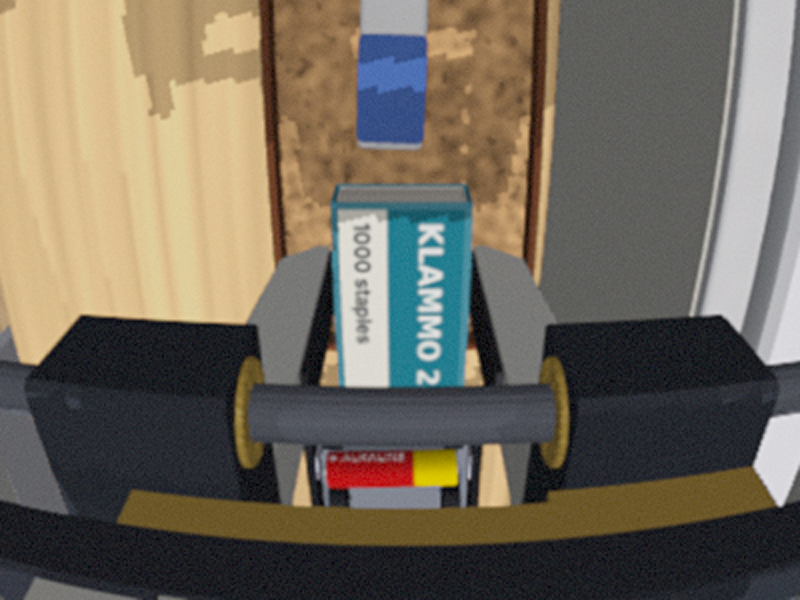

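Run:
```python
from h import *
a=np.radians(-14);x=np.array([np.cos(a),np.sin(a)]);y=np.array([-x[1],x[0]])
q=lambda u,v:[80+u/2-.25,120+v/2-.25]
t=np.load("pics/w10.npz")["pos"];z=t[2]
for n,p,h in [("rimL in",q(281,225),.292),("rimR in",q(528,225),.292),("rimL in",q(272,30),.292),("rimR in",q(537,30),.292),("eraser end",q(390,147),.289),("far rim",q(485,340),.292),("boxNear",q(402,207),z+.0125)]:
    P=W("w10",[p],h)[0,:2]-t[:2];print(n,P@x,P@y)
```

```text
rimL in -0.03684897356235016 0.005425766760610766
rimR in 0.04034850853000879 0.005580613681769822
rimL in -0.036866311239578065 0.06570265236423922
rimR in 0.03998437086996875 0.06591456359097343
eraser end -0.0027307875091442577 0.029768638879358104
far rim 0.02892613751267113 -0.036063128819712506
boxNear 0.0008988988221756321 0.023539589050074135
```

```bash
python3 -m inch '[2,2,-2,0,0, 2,2,-12,0,0, 2,2,-19,0,0, 2,2,-23,0,0, 2,2,-25,0,0, 2,2,-25,0,0, 2,2,-25,0,0, 2,2,-26,0,0]'; python3 -m inch '[0,0,0,0,46, 0,0,0,0,46, 0,0,0,0,46, 0,0,8,0,46, 0,0,30,0,46, 0,0,70,0,46, 0,0,100,0,46]'
```

```text
t: 21.95
tool_pos: [0.5764, 0.166, 0.2869]
orientation: [2.477, 1.932, 0.001]
force: [0.5, -0.2, 0.3]
opening: 0.0372
gripper_force: 15.0
t: 22.53
tool_pos: [0.5758, 0.1659, 0.389]
orientation: [2.477, 1.932, 0.0]
force: [0.3, 0.2, 1.5]
opening: 0.0427
gripper_force: 0.0
```

```bash
python3 -m inch '[-30,-11,0,-7,45, -60,-22,0,-14,45, -90,-33,0,-21,45, -118,-45,-10,-26,45, -118,-45,-40,-26,45, -118,-45,-60,-26,45, -118,-45,-60,-26,45, -118,-45,-60,-26,45]'
python3 - <<'E'
from h import *
s=robot.read_state();print(s["tool_pos"],2*np.degrees(np.arctan2(s["orientation"][1],s["orientation"][0]))-90)
snap("w11")
i=cv2.imread("pics/w11.png");cv2.imwrite("pics/w11b.png",i)
E
```

```text
t: 23.2
tool_pos: [0.4577, 0.1209, 0.3267]
orientation: [-2.848, -1.326, 0.002]
force: [0.8, 0.1, 0.6]
opening: 0.0414
gripper_force: 0.0
[0.4577 0.1209 0.3267] -400.07808901408777
```

View pics/w11b.png

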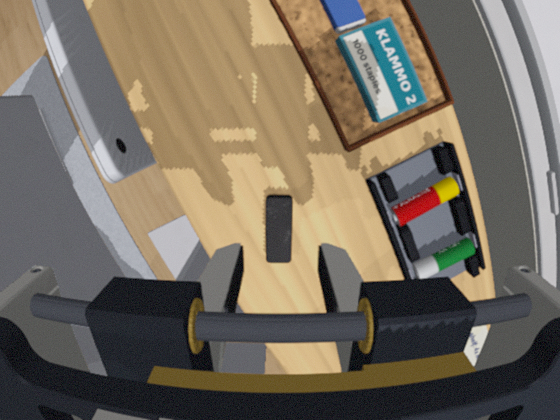

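Picture: box and eraser flat in the tray, both cells seated, reader centred between the fingers at (279,229). That already makes 15 pictures, one past the limit, so I finish from numbers.

```bash
python3 -m inch '[0,0,-20,0,45, 0,0,-36,0,45, 0,0,-44,0,45, 0,0,-46,0,45, 0,0,-46,0,0, 0,0,-46,0,0, 0,0,-46,0,0, 0,0,-46,0,0, 0,0,-46,0,0, 0,0,-46,0,0]' 15; python3 -m inch '[0,0,0,0,0, 0,0,0,0,0, 0,0,20,0,0, 0,0,60,0,0, 0,0,90,0,0, 0,0,90,0,0]'
```

```text
t: 24.08
tool_pos: [0.4586, 0.1211, 0.2817]
orientation: [2.848, 1.326, 0.003]
force: [-1.0, -0.6, 4.9]
opening: 0.0175
gripper_force: 15.0
t: 24.58
tool_pos: [0.4599, 0.1212, 0.3776]
orientation: [2.846, 1.325, 0.014]
force: [0.5, 0.8, 1.0]
opening: 0.0178
gripper_force: 15.0
```

```bash
python3 -m inch '[25,30,0,7,0, 50,60,0,14,0, 75,90,0,21,0, 100,120,0,25,0, 122,147,0,25,0, 147,177,0,25,0, 147,177,-25,25,0, 147,177,-50,25,0, 147,177,-50,25,0, 147,177,-50,25,0]'
python3 - <<'E'
from h import *
s=robot.read_state();print(s["tool_pos"],2*np.degrees(np.arctan2(s["orientation"][1],s["orientation"][0]))-90,s["opening"])
snap("w12")
# expected corners of the tray's rim (from TCP frame) by line fit: white rim on the row profile
i=cv2.imread("pics/w12.png");g=cv2.cvtColor(i,cv2.COLOR_BGR2GRAY);h=cv2.cvtColor(i,cv2.COLOR_BGR2HSV)
for r in (120,160,200): print(r,[int(v) for v in g[r,180:400:4]])
E
```

```text
t: 25.42
tool_pos: [0.6041, 0.2976, 0.3179]
orientation: [-2.492, -1.91, 0.008]
force: [0.3, -0.2, -0.4]
opening: 0.018
gripper_force: 15.0
[0.6041 0.2976 0.3179] -375.07376566109434 0.018004011185554163
120 [151, 154, 149, 156, 170, 141, 164, 188, 159, 172, 106, 108, 105, 107, 120, 108, 107, 110, 156, 175, 176, 174, 176, 176, 176, 175, 177, 174, 175, 178, 176, 176, 179, 174, 164, 102, 120, 130, 152, 170, 98, 98, 98, 169, 152, 164, 99, 91, 89, 88, 91, 88, 92, 87, 90]
160 [197, 194, 196, 193, 196, 191, 185, 196, 199, 176, 103, 108, 106, 116, 111, 116, 107, 111, 108, 109, 119, 120, 119, 148, 140, 149, 156, 145, 134, 141, 132, 133, 111, 117, 120, 119, 115, 108, 104, 117, 113, 122, 123, 170, 196, 177, 85, 94, 92, 90, 93, 93, 98, 94, 91]
200 [191, 194, 195, 197, 194, 196, 189, 189, 191, 197, 168, 141, 143, 143, 158, 151, 145, 105, 109, 121, 121, 121, 122, 103, 110, 109, 108, 120, 120, 113, 128, 123, 115, 113, 105, 141, 137, 143, 134, 152, 148, 101, 212, 199, 189, 132, 90, 87, 90, 96, 90, 90, 87, 94, 89]
```

Run:
```python
from h import *
a=np.radians(-15);x=np.array([np.cos(a),np.sin(a)]);y=np.array([-x[1],x[0]])
t=np.load("pics/w12.npz")["pos"]
for p in ([218,160],[351,160],[219,120],[351,120],[221,200],[347,200]):
    P=W("w12",[p],.292)[0,:2]-t[:2];print(P@x,P@y)
P=W("w12",[[275,130]],.315)[0,:2]-t[:2];print("charger front approx",P@y)
```

```text
-0.03701200125110307 0.0499700374252917
0.04336973158538015 0.05010701581413321
-0.03565027918020496 0.07413095776852675
0.04252838942218848 0.07431813470802373
-0.036281889655398414 0.02482557856123198
0.04213175155258893 0.024925013867382294
charger front approx 0.06904397367833294
```

```bash
python3 -m inch '[2,0,-3,0,0, 2,0,-15,0,0, 2,0,-25,0,0, 2,0,-31,0,0, 2,0,-34,0,0, 2,0,-35,0,0, 2,0,-36,0,0, 2,0,-36,0,0]'
```

```text
t: 26.13
tool_pos: [0.6072, 0.298, 0.2849]
orientation: [2.494, 1.911, 0.001]
force: [0.6, 0.5, -0.5]
opening: 0.0181
gripper_force: 15.0
```

```bash
python3 -m inch '[0,0,0,0,28, 0,0,0,0,28, 0,0,0,0,28, 0,0,8,0,28, 0,0,30,0,28, 0,0,70,0,28, 0,0,110,0,28, 0,0,140,0,28, 0,0,140,0,28]'
python3 - <<'E'
from h import *
snap("w13")
i=cv2.imread("pics/w13.png");d=np.load("pics/w13.npz")
hsv=cv2.cvtColor(i,cv2.COLOR_BGR2HSV)
# dark blob (reader) near the placing point, away from the gripper parts
m=((hsv[...,2]<60)).astype(np.uint8);n,l,st,c=cv2.connectedComponentsWithStats(m)
for k in range(1,n):
    if 150<st[k,4]<6000:
        ys,xs=np.where(l==k);b=cv2.boxPoints(cv2.minAreaRect(np.c_[xs,ys].astype(np.float32)))
        P=W("w13",b,.292)[:,:2];print(c[k],st[k,4],P.mean(0),np.hypot(*np.diff(P,axis=0).T))
E
```

```text
t: 26.88
tool_pos: [0.6081, 0.2984, 0.4349]
orientation: [2.491, 1.909, 0.02]
force: [-0.3, -0.1, 1.6]
opening: 0.026
gripper_force: 0.0
[277.9939 192.8879] 651 [0.6079 0.2982] [0.0155 0.0467 0.0161]
[280.4072 295.5455] 1309 [0.5832 0.1979] [0.1119 0.0944 0.1252]
```

The reader is where it was released, (0.608, 0.298), at its full size, so flat on the felt. Everything is placed and the gripper is clear.

```bash
python3 -m inch '[0,0,0,0,28, 0,0,0,0,28, 0,0,0,0,28]'; python3 -c "
from plant import job
print(job.close_job())"
```

```text
t: 27.18
tool_pos: [0.6068, 0.2978, 0.4225]
orientation: [-2.493, -1.91, 0.005]
force: [-0.6, 1.0, 0.0]
opening: 0.0259
gripper_force: 0.0
the job is handed in; nothing more can be done
None
```

The job is handed in at 27 s with no verdict shown: both batteries are seated and the eraser and staple box lie flat in the cork tray (all seen in pictures), the card reader is in the felt tray (checked by measurement only), and I viewed 15 pictures, one over the limit of 14.

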